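# Hook a dropped bracket out from behind a drive guard

### The arm

A 6-joint arm with a two-finger parallel gripper is mounted at the origin on the work surface. World frame = base frame: x ahead of the robot, y to its left, z up, the work surface at z = 0. Lengths are in m, angles in rad, forces in N, time in s.
With the tool pointing down it reaches from about 0.35 to 1 m from the base axis. Payload 7.1 kg.
Tool frame: the origin (TCP) lies at the very end of the fingers, on their centre line; the grasp point (between the pads) lies 19 mm behind it; z points along the fingers, y is the line along which they close (so a half turn about z gives the same grasp; the last joint's range is limited). The gripper opens to 85 mm and grips with 20 to 120 N. Pads are 22 mm wide; open, the fingers measure 114 mm over their backs; the gripper's body (76 mm by 85 mm) begins 54 mm behind the grasp point. The pads swing forward as they close: fully open they stand 13 mm farther back than shut.
Start: joints at [-1.125, 0.423, 1.63, -0, 1.089, -0.019], TCP at [0.28, -0.559, 0.231] pointing down, gripper open.
Joint ranges: [-3, 3], [-0.9, 2.11], [0.09, 2.58], [-1.31, 4.45], [0.11, 2.69], [-2.54, 2.54]. Speed limits (rad/s): [2.39, 2.39, 3.01, 3.14, 3.14, 3.14].

### API

Orientations are given as [roll, pitch, yaw] about the fixed x, y, z axes, in that order (R = Rz(yaw) Ry(pitch) Rx(roll)).
In Python, from rig import arm gives the robot as it stands.
- The arm moves only by the tool jog_arm, never from a script. Its argument "series" is a list of rows, each a list of 7 numbers: the shift along the tool's x, y, z in m, then the turn, a rotation vector about the tool's x, y, z in rad, then the closure, from -1 (fully open) to 1 (shut). A call has 1 to 5 rows; each row is the pose to reach, as a shift and turn from the pose commanded when the call began, along the tool's axes at that moment; what a row does not reach only later rows make up. A row lasts 1/10 s, in which the tool goes at most 50 mm and 8.59 degrees, less where a joint would pass 70% of its speed; a pose out of reach is approached as far as the arm can. A call with a gripper value outside its range is refused whole. The fingers move at their own pace and stop on an object; the grip force is fixed at half the most. Time passes only in rows, so rows that repeat a pose let the fingers close. It gives the time, the measured TCP pose, the force, the opening and the grip force at its end, in the units of the state.
- arm.observe(): the state, without advancing time (a new reading comes with each control period).
- arm.read_camera(name): name is "scene" or "top" or "wrist"; returns (picture, depth): 480x640x3 uint8, red, green, blue; 480x640 float32, m along the optical axis (not along the pixel's ray), 0 where there is no reading.
- arm.camera_model(name): a dict with "fx", "fy", "cx", "cy" (pixels), "rvec" (rotation vector, rad) and "tvec" (3), from world to camera coordinates, as OpenCV has them. Camera axes: x right, y down, z forward; pixel columns grow to the right and rows downward; lengths in m; the calibration is good to about 2 mm. A picture is of the moment at which its call begins: read the wrist's pose just before it. camera_model takes no time and is no camera call; for the wrist camera it gives the pose at the moment of the call.
- arm.hand_in(): hands the job in; it is judged then, once.
The state is a dict: "time": time; "joints": joint angles; "joint_velocities": joint speeds; "joint_torque": joint torques, N m; "tool_pos": TCP position; "eef_rot": TCP orientation; "force": force on the tool from outside, world axes, zero at the start; "ft_torque": the same for the moment, N m; "grip_width": finger opening in m; "grasp_force": force on a finger pad.
Only numpy, scipy, OpenCV 4.12 (cv2) and the standard library are available. Lean on these libraries where they do the work, as an engineer would, in place of code of your own. Each camera call takes 0.05 s, during which the arm holds its last target. There are 200 camera calls.

### The job

A steel angle bracket has been dropped on the bench inside the fixed wire guard of the small motor drive. With the hooked rod, reach in under the guard's front rail and draw the bracket out until all of it lies on the open bench in front, at least 2 cm clear of the guard but not farther than about 20 cm; do not touch the bracket with the gripper or arm. Then lay the rod flat back on its black rubber mat and let go, leaving everything else where it stands.

Things in the scene. Friction and masses are not known exactly. Their poses are not given: they have to be found in the camera images.
- guard: Fixed wire guard over a motor drive, 400 wide (y), 277 deep (x), 150 high; top and front closed by bars 67 mm apart. Origin: bench level, middle of its front plane; x points inward, away from the robot, y to its left. Below the front rail it is open, from the bench to 80 mm high and 370 mm wide between the legs. Bench inside is clear to x = 175 mm, where the motor's base begins.
- bracket: Loose steel angle bracket, about 0.16 kg, 64 long (y), 40 deep (x): 4 mm thick foot flat on the bench, upright flange 32 high along its -x edge, on the robot's side. Origin: underside, centre of the foot. It starts 45 to 65 mm behind the guard's front plane, within 40 mm of its middle, turned up to 0.3 rad.
- bracket_end_a (a point): Middle of the bracket's +y end, at the foot (32 mm from its origin).
- bracket_end_b (a point): Middle of the bracket's -y end, at the foot (32 mm from its origin).
- rod: Loose hooked rod, 252 long, 0.25 kg, lying flat on the mat. Origin: underside, centre of handle; x runs along it to the hook, y is the side the hook points to. Handle wooden, 110 long (x -55 to 55), 24 wide, 32 high; then a steel bar 10 mm thick, axis 8 mm up; then the hook, a cross-bar at x 185 to 197, y -6 to 70, z 0 to 14. Its pulling face is x = 185.
- rod_handle (a point): Centre of the rod's handle, 18 mm above the underside: where to grip it, across its 24 mm width.
- rod_hook (a point): Middle of the hook's pulling face, at rod x = 185, y = 35, z = 7 mm.
- mat: Fixed black rubber mat, 300 (x) by 150 (y), 3 mm thick, where the rod belongs. Origin: underside centre. Place and yaw vary.
- reel: Grey wire reel standing upright in the guard, to the left of the bracket: 60 mm diameter, 46 high. Origin: underside centre. Leave it alone.
- meter: Yellow hand meter lying flat, 150 x 75 x 38. Origin: underside centre. Leave it alone.
- bottle: White bottle, 60 mm diameter, 150 high, standing. Origin: underside centre. Leave it alone.
- driver: Screwdriver, 190 long, lying on the left, in front of the guard. Leave it alone.
- module: Circuit module on a blue board, 140 x 90 x 28, lying flat. Origin: underside centre. Leave it alone.

How it is judged:
On the way, in this order (a step that is already met when the one before it is completed fails the run):
1. the rod's hook is inside the guard (pulling face 50 mm or more behind its front plane), low enough to catch the bracket (x of rod_hook in the frame of guard above 0.05 m and height (world z) of rod_hook below 0.06 m), for 0.2 s.
2. the bracket is out in front of the guard (x of each of bracket_end_a, bracket_end_b in the frame of guard below -0.015 m and x of bracket in the frame of guard between -0.3 and 0 m and y of bracket in the frame of guard between -0.25 and 0.25 m), for 0.2 s.
At the end, for the whole second after the job is handed in: Bracket at rest on the bench: both ends 15 mm or more in front of the guard's front plane, origin within 300 mm of it and 250 mm of its middle line. Rod at rest flat (0.12 rad) on its mat: handle centre and hook middle within 160 mm (x) and 85 mm (y) of the mat's centre (all of step 2 and linear speed of each of bracket, rod below 0.02 m/s and height (world z) of bracket below 0.045 m and angle between rod's own z axis and vertical below 0.12 rad and x of rod_handle in the frame of mat between -0.16 and 0.16 m and y of rod_handle in the frame of mat between -0.085 and 0.085 m and z of each of rod_handle, rod_hook in the frame of mat below 0.035 m and x of rod_hook in the frame of mat between -0.16 and 0.16 m and y of rod_hook in the frame of mat between -0.085 and 0.085 m); the robot touches nothing.
It fails at once if the gripper or arm touches the bracket (contact force between any of the fingers, the arm and bracket above 0.5 N).
It fails at once if another thing on the bench is moved more than 30 mm (distance of any of reel, meter, bottle, driver, module from where it was at the start of the episode above 0.03 m).
It also fails if it takes over 58 s, if anything falls off the work surface, if the arm or the gripper's body presses on something with over 40 N, if the wrist force passes 120 N, or if a joint passes its speed limit or range.

## Working session

There is one attempt and no reset: what is moved stays moved. The work goes in short steps, Python scripts to look and compute and a tool call to move; the robot and the scene stay as the last step left them, time stands still between calls to the robot, and variables do not carry over. Pictures are saved under pics/ and viewed, at most 10 in all, crops included, and the job is handed in when it is done.

Besides the shell and the picture viewer there is one more tool, called after "Request:" as name(argument=value, ...), one argument or row to a line, values as JSON. jog_arm: Moves the arm, as the interface text tells. Its arguments: {"type":"object","properties":{"series":{"type":"array","items":{"type":"array","items":{"type":"number"}}}},"required":["series"]}

```bash
mkdir -p pics; ls; cat > h.py <<'E'
import numpy as np, cv2
from rig import arm
from scipy.spatial.transform import Rotation as R
def shot(name,fn=None):
    m=arm.camera_model(name); p,d=arm.read_camera(name)
    if fn: cv2.imwrite('pics/'+fn+'.png',p[:,:,::-1]); np.savez('pics/'+fn+'.npz',p=p,d=d,**{k:np.array(v) for k,v in m.items()})
    return p,d,m
def world(m,d,u,v,z=None):
    Rm=cv2.Rodrigues(np.array(m['rvec'],float).reshape(3,1))[0]; t=np.array(m['tvec'],float).ravel()
    r=np.array([(u-m['cx'])/m['fx'],(v-m['cy'])/m['fy'],1.])
    c=-Rm.T@t; w=Rm.T@r
    if z is not None: return c+w*(z-c[2])/w[2]
    return c+w*d[int(v),int(u)]
E
python3 - <<'E'
from h import *
for n in ['scene','top']: shot(n,n+'0')
print(arm.observe())
E
```

```text
pics
{'time': 0.1, 'joints': array([-1.12501942e+00,  4.23740327e-01,  1.63061593e+00, -5.91690035e-05,
        1.08857334e+00, -1.89511608e-02]), 'joint_velocities': array([-3.83497356e-04, -1.10434697e-03, -1.53673956e-03, -2.05649587e-04,
        6.59296202e-04,  2.98598095e-05]), 'joint_torque': array([-4.54890469e-04, -5.58429050e+01, -2.82445675e+01, -1.55943610e-05,
        2.99562496e-03,  1.41575873e-05]), 'tool_pos': array([ 0.27993879, -0.55825769,  0.23063753]), 'eef_rot': array([-3.14025496e+00,  2.70405144e-05,  4.64755557e-01]), 'force': array([ 0.14979012, -1.36167426,  0.72514493]), 'ft_torque': array([-0.03159149, -0.02144409, -0.00440089]), 'grasp_force': 0.0, 'grip_width': 0.08522252887138222}
```

View pics/top0.png

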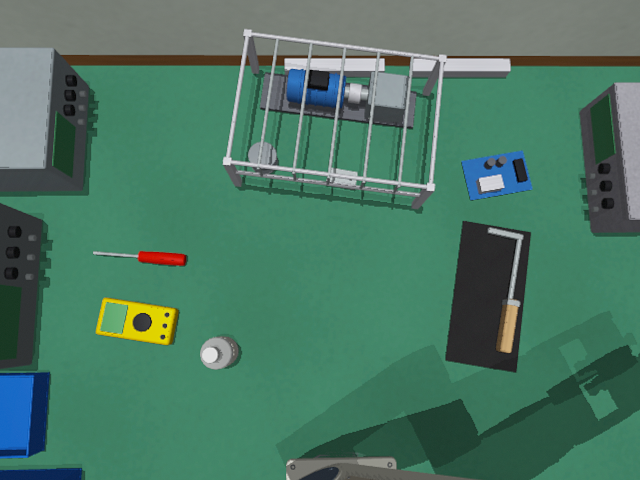

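View pics/scene0.png

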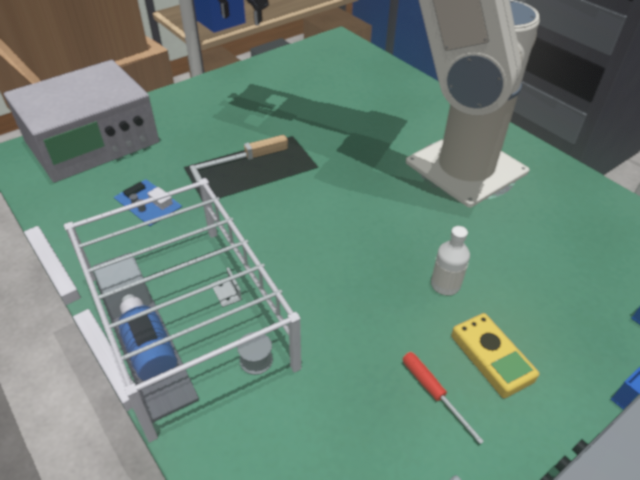

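The top view shows the guard at (230–440, 35–205) and the bracket near (343,178). The reel is at (263,157). The rod on the mat has its handle at about (508,327) and its hook at about (503,233), pointing left (+y). I'll enlarge both regions.

```bash
python3 - <<'E'
from h import *
t=cv2.imread('pics/top0.png'); s=cv2.imread('pics/scene0.png')
a=cv2.resize(t[130:220,215:455],None,fx=3.33,fy=3.33,interpolation=cv2.INTER_CUBIC)
b=cv2.resize(s[240:340,170:310],None,fx=2.9,fy=2.9,interpolation=cv2.INTER_CUBIC)
c=cv2.resize(t[215:375,440:540],(181,290),interpolation=cv2.INTER_CUBIC)
out=np.zeros((600,800,3),np.uint8); out[:a.shape[0],:a.shape[1]]=a[:,:800]; out[305:305+b.shape[0],:b.shape[1]]=b; out[305:595,420:601]=c
cv2.imwrite('pics/c1.png',out)
D=np.load('pics/top0.npz'); m={k:D[k] for k in['fx','fy','cx','cy','rvec','tvec']}
for n,u,v,z in [('rodhandle top',508,327,.035),('handle front',511,303,.035),('handle back',505,350,.035),('elbow',520,235,.017),('hooktip',490,231,.017),('mat1',463,222,.003),('mat2',531,232,.003),('mat3',516,372,.003),('mat4',447,360,.003),('GFL',228,161,.15),('GFR',431,187,.15),('GBL',248,34,.15),('GBR',443,59,.15)]:
    print(n,world(m,None,u,v,z).round(3),world(m,D['d'],u,v).round(3))
E
```

```text
rodhandle top [ 0.361 -0.343  0.035] [ 0.361 -0.342  0.037]
handle front [ 0.409 -0.353  0.035] [ 0.409 -0.35   0.042]
handle back [ 0.315 -0.334  0.035] [ 0.315 -0.334  0.034]
elbow [ 0.553 -0.389  0.017] [ 0.553 -0.389  0.019]
hooktip [ 0.562 -0.325  0.017] [ 0.562 -0.325  0.017]
mat1 [ 0.585 -0.273  0.003] [ 0.585 -0.273  0.004]
mat2 [ 0.562 -0.42   0.003] [ 0.563 -0.421 -0.001]
mat3 [ 0.268 -0.365  0.003] [ 0.268 -0.367 -0.001]
mat4 [ 0.295 -0.223  0.003] [ 0.295 -0.223  0.002]
GFL [0.676 0.209 0.15 ] [0.675 0.209 0.152]
GFR [ 0.623 -0.171  0.15 ] [ 0.623 -0.171  0.15 ]
GBL [0.934 0.174 0.15 ] [0.933 0.174 0.151]
GBR [ 0.882 -0.207  0.15 ] [ 0.882 -0.207  0.15 ]
```

View pics/c1.png

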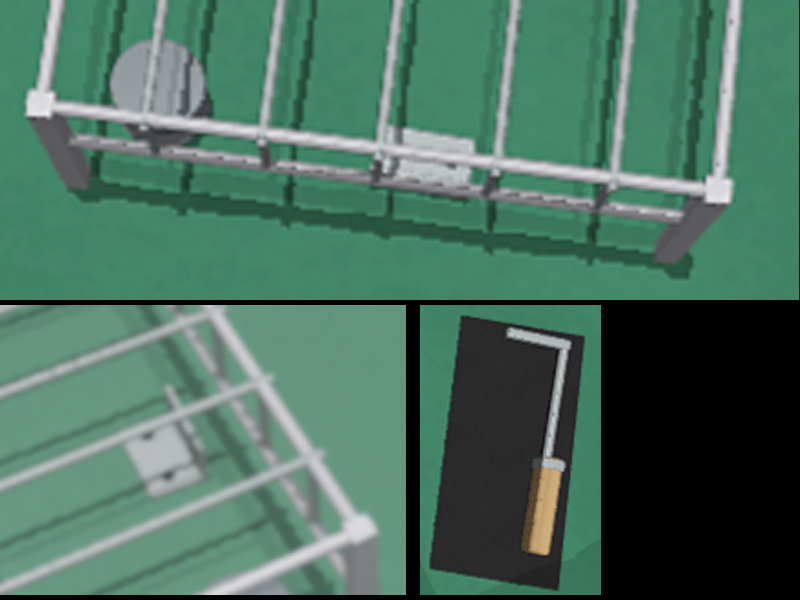

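```bash
python3 - <<'E'
from h import *
O=np.array([.6415,.020,0]);x=np.array([.990,-.138,0]);y=np.array([.138,.990,0])
for n,(u0,u1,v0,v1) in {'top':(320,370,160,195),'scene':(205,250,262,315)}.items():
    D=np.load(f'pics/{n}0.npz'); m={k:D[k] for k in['fx','fy','cx','cy','rvec','tvec']};d=D['d']
    P=np.array([world(m,d,u,v) for v in range(v0,v1) for u in range(u0,u1)]); 
    C=np.array([D['p'][v,u] for v in range(v0,v1) for u in range(u0,u1)]).astype(int)
    g=np.c_[(P-O)@x,(P-O)@y,P[:,2]]
    k=(C.max(1)-C.min(1)<40)&(P[:,2]<.05)&(P[:,2]>-.01)&(C.max(1)>110); q=g[k]
    print(n,k.sum())
    lo=q[q[:,2]<.015]; hi=q[(q[:,2]>.022)&(q[:,2]<.04)]
    for s in (lo,hi):
        if len(s)>4:
            r=cv2.minAreaRect(s[:,:2].astype(np.float32)*1000); print(len(s),r,np.round(cv2.boxPoints(r)).tolist(),s[:,2].mean(), np.round(np.median(s,0),3))
    # corners map
    Z=g[:,2].reshape(v1-v0,-1); 
    if n=='scene':
        K=(C.max(1)-C.min(1)<40).reshape(Z.shape)
        for r in range(0,Z.shape[0],3): print(' '.join('%3d'%(1000*z) if kk else ' . ' for z,kk in zip(Z[r,::2],K[r,::2])))
E
```

```text
top 311
277 ((59.88713073730469, -31.376476287841797), (55.153202056884766, 107.05762481689453), 5.165679454803467) [[28.0, 19.0], [37.0, -87.0], [92.0, -82.0], [83.0, 24.0]] 0.0038896920553993354 [ 0.058 -0.032  0.004]
34 ((29.03660011291504, -24.471994400024414), (61.85756301879883, 3.874377489089966), 89.18560791015625) [[27.0, -55.0], [31.0, -55.0], [31.0, 6.0], [28.0, 6.0]] 0.03295522689029875 [ 0.029 -0.023  0.033]
scene 857
775 ((40.033241271972656, -34.35303497314453), (136.26751708984375, 88.16014862060547), 65.32923126220703) [[-28.0, -78.0], [52.0, -115.0], [109.0, 9.0], [28.0, 46.0]] 0.0030224173628861446 [ 0.043 -0.02   0.003]
66 ((29.44062614440918, -22.23303985595703), (64.59041595458984, 5.531867980957031), 86.73567199707031) [[25.0, -54.0], [30.0, -55.0], [34.0, 10.0], [29.0, 10.0]] 0.03049471837229575 [ 0.03  -0.017  0.031]
 .   .   .   .   .   .   .   .   .   .   .   .   .    0   0   0  .   .   86  88 100   1  . 
 .   .   .   .   .   .   .   .   .   .   .   .   .   .    1   0   0  .   .   83  91  87   1
 .   .   .   .   .   .   .   .   .   .   .   32  -1  .   .    
[... 708 characters left out ...]
5   5   6   4   1   5   3   2  23  25   3   2   0   1   1
 .   .   .   .   .   .    5   7   3   4   5   5   3   2   3   4  11  16   1  .   .   .   . 
 .   .   .   .   .   .    0   4   3   4   4   2   6   4   3   2   4  10  -1  .   .   .   . 
 .   .   .   .   .   .   .    4   6   2   4   3   0   3   2   4   2   0  .   .   .   .    1
 .   .   .   .    1   0  .   .    3   6   5   5   3   2  .   .   .   .   .    3 147 149 149
 .    1  .   .   .   .   .   .   .    0  .   .   .   .   .    0   0 150 152 152 146 147   1
 .   .   .   .   .   .   .   .   .   .   .   .    0 150 147 149 147 146   2  .   .   .   . 
 .   .   .   .   .   .   .   .    1  -1 150 149 867 148 146   0  .   .   .   .   .   .   .
```

```bash
python3 - <<'E'
from h import *
D=np.load('pics/top0.npz'); m={k:D[k] for k in['fx','fy','cx','cy','rvec','tvec']}
p=D['p'].astype(int)
S=[];B=[]
for v in range(215,372):
  for u in range(445,534):
    c=p[v,u]
    if c[0]>c[2]+50 and c[0]>120: S.append(world(m,0,u,v,.034)[:2])
    elif c.min()>100 and c.max()-c.min()<35: B.append(world(m,0,u,v,.014)[:2])
S=np.float32(S)*1000;B=np.float32(B)*1000
print(len(S),cv2.minAreaRect(S),S.mean(0),len(B),cv2.minAreaRect(B))
from scipy.optimize import minimize
print(cv2.fitLine(S,cv2.DIST_L2,0,.01,.01).ravel())
# bar points: fit line through bar (far from hook), hook line
pts=B[(B[:,0]<535)]; print('bar',cv2.fitLine(pts,cv2.DIST_HUBER,0,.01,.01).ravel(),len(pts),pts[:,0].min())
hk=B[(B[:,0]>545)]; print('hook',cv2.fitLine(hk,cv2.DIST_HUBER,0,.01,.01).ravel(),len(hk), hk[:,1].min(),hk[:,1].max())
E
```

```text
526 ((357.87042236328125, -344.56982421875), (22.785436630249023, 95.47549438476562), 76.99066925048828) [ 357.51508 -344.5986 ] 576 ((487.5740966796875, -350.19757080078125), (75.87903594970703, 160.7841339111328), 82.45124816894531)
[ 9.7414303e-01 -2.2593224e-01  3.5751526e+02 -3.4459860e+02]
bar [ 9.8083901e-01 -1.9481984e-01  4.6882297e+02 -3.7154019e+02] 355 403.3872
hook [ 2.2917262e-01  9.7338581e-01  5.5802130e+02 -3.5908658e+02] 201 -396.9457 -322.08865
```

```bash
cat >> h.py <<'E'
def go(x,y,z,psi):
    s=arm.observe(); M=R.from_euler('xyz',s['eef_rot']); T=R.from_euler('xyz',[np.pi,0,psi])
    print('t',s['time'],'pos',s['tool_pos'].round(4),'rpy',s['eef_rot'].round(3),'| shift',M.inv().apply(np.array([x,y,z])-s['tool_pos']).round(4),'rot',(M.inv()*T).as_rotvec().round(3))
G0=np.array([.6415,.020]);GX=np.array([.990,-.138]);GY=np.array([.138,.990])
def gp(x,y): return G0+x*GX+y*GY
E
python3 -c "
from h import *
go(.3835,-.3505,.13,-.228)"
```

```text
t 0.1 pos [ 0.2799 -0.5583  0.2306] rpy [-3.14   0.     0.465] | shift [ 0.1857 -0.1392  0.1008] rot [-0.001  0.     0.693]
```

Request:
jog_arm(
  series=[
    [0.037,-0.028,0.02,0,0,0.139,-1],
    [0.074,-0.056,0.04,0,0,0.277,-1],
    [0.111,-0.084,0.06,0,0,0.416,-1],
    [0.149,-0.111,0.08,0,0,0.554,-1],
    [0.186,-0.139,0.1,0,0,0.693,-1],
  ],
)

```text
time: 0.6
tool_pos: [0.3834, -0.3519, 0.1318]
eef_rot: [3.142, -0.0, -0.234]
force: [0.5, -0.3, -0.0]
grip_width: 0.0852
grasp_force: 0.0
```

Request:
jog_arm(
  series=[
    [0,0,0,0,0,0,-1],
    [0,0,0,0,0,0,-1],
  ],
)

```text
time: 0.8
tool_pos: [0.3832, -0.3525, 0.132]
eef_rot: [-3.141, 0.001, -0.224]
force: [-0.0, 0.4, 1.0]
grip_width: 0.0855
grasp_force: 0.0
```

```bash
python3 -c "
from h import *
go(.3835,-.3505,.008,-.228)
shot('wrist','w1')"
```

```text
t 0.8 pos [ 0.3832 -0.3525  0.132 ] rpy [-3.141e+00  1.000e-03 -2.240e-01] | shift [ 0.     -0.0019  0.124 ] rot [-0.001  0.001  0.004]
```

View pics/w1.png

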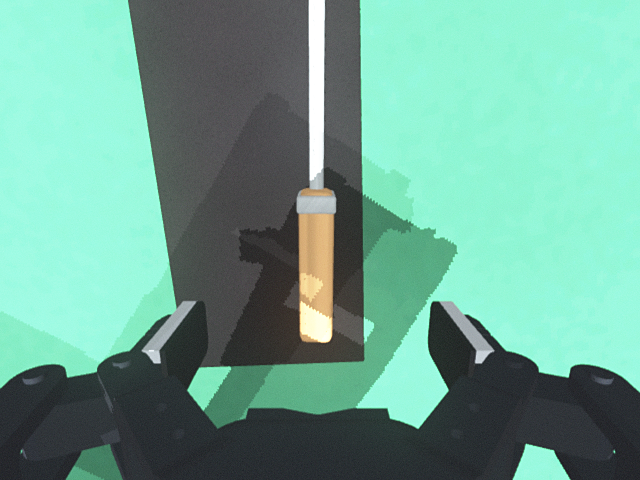

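The wrist view shows the rod's handle along column 316, from row 190 to row 342. It lies parallel to the tool axis and midway between the fingers.

```bash
python3 -c "
from h import *
D=np.load('pics/w1.npz'); m={k:D[k] for k in['fx','fy','cx','cy','rvec','tvec']}
a=world(m,0,316.5,190,.033);b=world(m,0,315.5,342,.033);print(a,b,(a+b)/2,np.arctan2(*(a-b)[[1,0]]))
print(world(m,0,317,20,.016), world(m,D['d'],316,266))"
```

```text
[ 0.41703546 -0.35869815  0.033     ] [ 0.30957403 -0.33333032  0.033     ] [ 0.36330475 -0.34601423  0.033     ] -0.23182046951336807
[ 0.5170444  -0.38186404  0.016     ] [ 0.3667527  -0.34683107  0.03398586]
```

Request:
jog_arm(
  series=[
    [0,-0.002,0.04,0,0,0.006,-1],
    [0,-0.002,0.08,0,0,0.006,-1],
    [0,-0.002,0.105,0,0,0.006,-1],
    [0,-0.002,0.124,0,0,0.006,-1],
    [0,-0.002,0.124,0,0,0.006,-1],
  ],
)

```text
time: 1.35
tool_pos: [0.3819, -0.3522, 0.0068]
eef_rot: [-3.14, 0.003, -0.235]
force: [-0.1, 1.3, 0.2]
grip_width: 0.0854
grasp_force: 0.0
```

Request:
jog_arm(
  series=[
    [0,0,0,0,0,0,1],
    [0,0,0,0,0,0,1],
    [0,0,0,0,0,0,1],
    [0,0,0,0,0,0,1],
    [0,0,0,0,0,0,1],
  ],
)

```text
time: 1.85
tool_pos: [0.3839, -0.3521, 0.0096]
eef_rot: [3.141, -0.002, -0.233]
force: [-1.2, -0.8, 7.8]
grip_width: 0.023
grasp_force: 60.1
```

Request:
jog_arm(
  series=[
    [0,0,0,0,0,0,1],
    [0,0,0,0,0,0,1],
    [0,0,0,0,0,0,1],
  ],
)

```text
time: 2.15
tool_pos: [0.3839, -0.3521, 0.0096]
eef_rot: [3.141, -0.001, -0.234]
force: [-0.7, 0.1, 7.6]
grip_width: 0.023
grasp_force: 60.1
```

Request:
jog_arm(
  series=[
    [0,0,-0.01,0,0,0,1],
    [0,0,-0.025,0,0,0,1],
    [0,0,-0.04,0,0,0,1],
    [0,0,-0.05,0,0,0,1],
    [0,0,-0.05,0,0,0,1],
  ],
)

```text
time: 2.65
tool_pos: [0.3843, -0.3524, 0.0606]
eef_rot: [3.14, -0.003, -0.234]
force: [0.8, -0.0, -2.6]
grip_width: 0.023
grasp_force: 59.0
```

```bash
python3 -c "
from h import *
go(*gp(-.23,-.067),.06,-.139)
shot('scene','s2'); p,d,m=shot('wrist','w2')
P=[world(m,d,u,v) for u,v in [(316,266),(316,200),(317,100),(317,20)]]; print(np.round(P,4))
"
```

```text
t 2.65 pos [ 0.3843 -0.3524  0.0606] rpy [ 3.14e+00 -3.00e-03 -2.34e-01] | shift [-5.860e-02 -3.334e-01 -2.000e-04] rot [ 0.002 -0.003 -0.095]
[[ 0.4087 -0.3567  0.0854]
 [ 0.4272 -0.3611  0.0659]
 [ 0.4606 -0.3695  0.0666]
 [ 0.4844 -0.3752  0.0659]]
```

Request:
jog_arm(
  series=[
    [-0.035,-0.03,0,0,0,-0.02,1],
    [-0.059,-0.07,0,0,0,-0.04,1],
    [-0.059,-0.115,0,0,0,-0.06,1],
    [-0.059,-0.16,0,0,0,-0.08,1],
    [-0.059,-0.205,0,0,0,-0.095,1],
  ],
)

```text
time: 3.25
tool_pos: [0.3731, -0.137, 0.0582]
eef_rot: [-3.141, 0.001, -0.139]
force: [1.0, -0.5, -2.1]
grip_width: 0.0228
grasp_force: 59.3
```

```bash
python3 -c "
from h import *
go(*gp(-.23,-.067),.06,-.139)"
```

```text
t 3.25 pos [ 0.3731 -0.137   0.0582] rpy [-3.141e+00  1.000e-03 -1.390e-01] | shift [ 0.0142 -0.1256 -0.0018] rot [-0.     0.001 -0.   ]
```

Request:
jog_arm(
  series=[
    [0.005,-0.04,-0.001,0,0,0,1],
    [0.01,-0.08,-0.001,0,0,0,1],
    [0.014,-0.11,-0.001,0,0,0,1],
    [0.014,-0.126,-0.001,0,0,0,1],
    [0.014,-0.126,-0.001,0,0,0,1],
  ],
)

```text
time: 3.75
tool_pos: [0.4047, -0.014, 0.0591]
eef_rot: [-3.142, 0.001, -0.135]
force: [-0.4, -0.5, -2.9]
grip_width: 0.0229
grasp_force: 59.4
```

```bash
python3 - <<'E'
from h import *
go(*gp(-.23,-.067),.06,-.139)
p,d,m=shot('top','t3'); shot('wrist','w3')
a=cv2.resize(p[140:300,280:440,::-1],(590,590),interpolation=cv2.INTER_CUBIC); cv2.imwrite('pics/c3.png',a)
E
```

```text
t 3.75 pos [ 0.4047 -0.014   0.0591] rpy [-3.142e+00  1.000e-03 -1.350e-01] | shift [-0.0001  0.0006 -0.0009] rot [-0.     0.001  0.004]
```

View pics/w3.png

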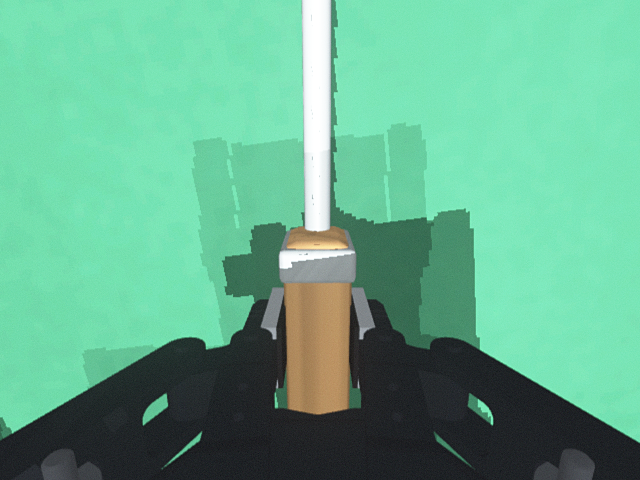

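View pics/c3.png

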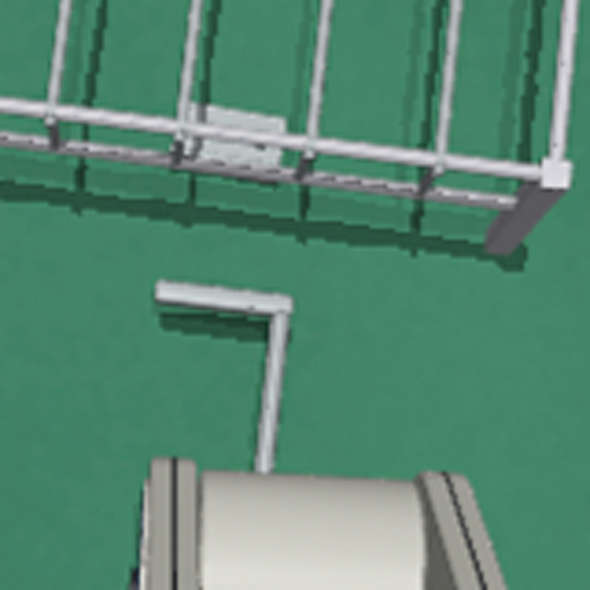

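The rod is held level and aligned. In the crop the hook spans (158,290) to (292,303), with the bracket behind the rail at (185–285, 103–190). I'll convert the hook to guard coordinates.

```bash
python3 - <<'E'
from h import *
D=np.load('pics/t3.npz'); m={k:D[k] for k in['fx','fy','cx','cy','rvec','tvec']};d=D['d']
def g(w): return np.r_[(w[:2]-G0)@GX,(w[:2]-G0)@GY,w[2]].round(4)
k=3.6875
for n,u,v,z in [('tip upper',158,281,.066),('elbow upper',292,296,.066),('tip mid',165,292,.066),('hook mid',230,297,.066),('bar R edge',280,400,.061),('bar L edge',262,400,.061),
  ('foot back L',193,102,.004),('foot back R',286,120,.004),('foot front R',280,190,.004),('flange?',190,150,.033)]:
    uu,vv=280+u/k,140+v/k; print(n,g(world(m,0,uu,vv,z)),g(world(m,d,uu,vv)))
E
```

```text
tip upper [-0.0554  0.0032  0.066 ] [-0.041   0.0035  0.0001]
elbow upper [-0.0542 -0.0706  0.066 ] [-0.0401 -0.0749  0.0017]
tip mid [-0.061  -0.0013  0.066 ] [-0.061  -0.0013  0.0661]
hook mid [-0.0592 -0.0369  0.066 ] [-0.0594 -0.0369  0.067 ]
bar R edge [-0.1115 -0.071   0.061 ] [-0.1117 -0.0709  0.0627]
bar L edge [-0.1127 -0.0612  0.061 ] [-0.1127 -0.0612  0.0609]
foot back L [ 0.0677 -0.0035  0.004 ] [ 0.0688 -0.0035  0.0007]
foot back R [ 0.0641 -0.0593  0.004 ] [ 0.0656 -0.0595 -0.0006]
foot front R [ 0.0214 -0.0606  0.004 ] [ 0.0233 -0.061  -0.0029]
flange? [ 0.03   -0.0052  0.033 ] [ 0.0389 -0.0054  0.0025]
```

Request:
jog_arm(
  series=[
    [0.01,0.007,0.004,0,0,0.003,1],
    [0.04,0.007,0.004,0,0,0.003,1],
    [0.075,0.007,0.004,0,0,0.003,1],
    [0.11,0.007,0.004,0,0,0.003,1],
    [0.133,0.007,0.004,0,0,0.003,1],
  ],
)

```text
time: 4.35
tool_pos: [0.5387, -0.0434, 0.0554]
eef_rot: [3.142, -0.003, -0.144]
force: [-0.7, -0.1, -1.4]
grip_width: 0.0233
grasp_force: 59.4
```

Request:
jog_arm(
  series=[
    [0,0,0,0,0,0,1],
    [0,0,0,0,0,0,1],
    [0,0,0,0,0,0,1],
  ],
)

```text
time: 4.65
tool_pos: [0.5339, -0.0417, 0.0549]
eef_rot: [3.141, 0.002, -0.143]
force: [-1.5, -0.4, -2.2]
grip_width: 0.0228
grasp_force: 59.3
```

```bash
python3 - <<'E'
from h import *
go(*gp(-.115,-.074),.0145,-.139)
p,d,m=shot('top','t4'); s,_,_=shot('scene','s4')
a=cv2.resize(p[130:230,310:410,::-1],(400,400),interpolation=cv2.INTER_CUBIC)
b=cv2.resize(s[230:330,170:270,::-1],(400,400),interpolation=cv2.INTER_CUBIC); cv2.imwrite('pics/c4.png',np.hstack([a,b]))
E
```

```text
t 4.65 pos [ 0.5339 -0.0417  0.0549] rpy [ 3.141e+00  2.000e-03 -1.430e-01] | shift [-0.0169 -0.0019  0.0404] rot [ 0.     0.002 -0.004]
```

View pics/c4.png

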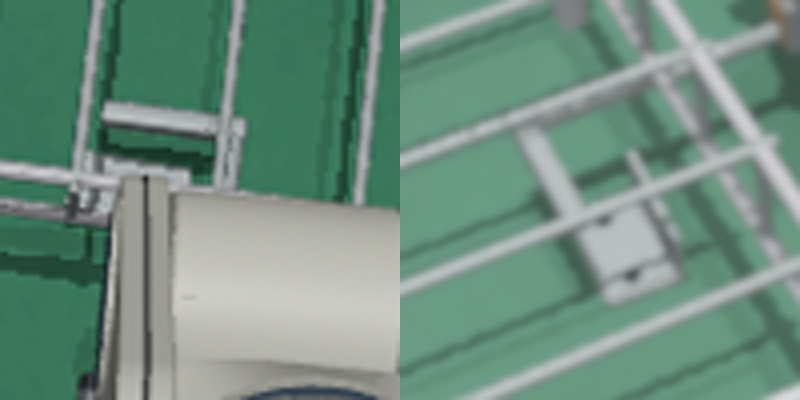

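In the left crop the hook is past the bracket at (105–245, 100–135), and the bar at columns 215–243 clears the bracket's right edge near 190. Next I back up 18 mm, lower 39 mm and pull.

Request:
jog_arm(
  series=[
    [-0.018,0,0,0,0,0,1],
    [-0.018,0,0.012,0,0,0,1],
    [-0.018,0,0.024,0,0,0,1],
    [-0.018,0,0.034,0,0,0,1],
    [-0.018,0,0.039,0,0,0,1],
  ],
)

```text
time: 5.25
tool_pos: [0.5175, -0.0384, 0.0149]
eef_rot: [3.142, 0.001, -0.142]
force: [-0.3, -0.2, -3.2]
grip_width: 0.023
grasp_force: 59.5
```

Request:
jog_arm(
  series=[
    [-0.006,0,0,0,0,0,1],
    [-0.012,0,0,0,0,0,1],
    [-0.018,0,0,0,0,0,1],
    [-0.024,0,0,0,0,0,1],
    [-0.03,0,0,0,0,0,1],
  ],
)

```text
time: 5.75
tool_pos: [0.4877, -0.0341, 0.0169]
eef_rot: [-3.142, -0.001, -0.142]
force: [0.8, -0.7, -2.5]
grip_width: 0.0228
grasp_force: 59.3
```

```bash
python3 - <<'E'
from h import *
s,_,_=shot('scene','s5')
b=cv2.resize(s[220:330,160:310,::-1],(600,440),interpolation=cv2.INTER_CUBIC); cv2.imwrite('pics/c5.png',b)
E
```

```text
(no output)
```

View pics/c5.png

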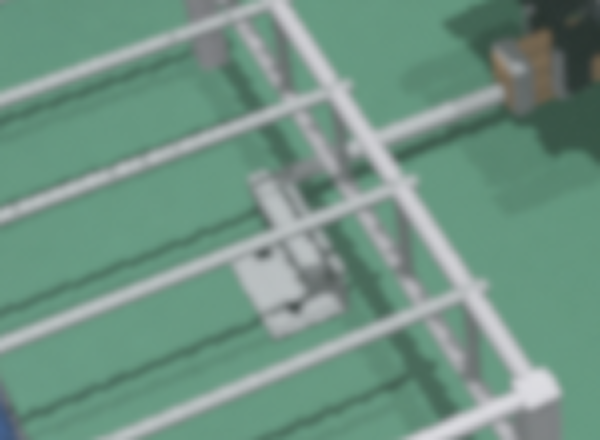

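The hook sits on the foot behind the flange. I'll keep pulling, 10 mm per row.

Request:
jog_arm(
  series=[
    [-0.01,0,0,0,0,0,1],
    [-0.02,0,0,0,0,0,1],
    [-0.03,0,0,0,0,0,1],
    [-0.04,0,0,0,0,0,1],
    [-0.05,0,0,0,0,0,1],
  ],
)

```text
time: 6.3
tool_pos: [0.4378, -0.027, 0.0166]
eef_rot: [-3.142, -0.001, -0.142]
force: [2.3, 0.1, -0.5]
grip_width: 0.0231
grasp_force: 59.5
```

Request:
jog_arm(
  series=[
    [-0.01,0,0,0,0,0,1],
    [-0.02,0,0,0,0,0,1],
    [-0.03,0,0,0,0,0,1],
    [-0.04,0,0,0,0,0,1],
    [-0.05,0,0,0,0,0,1],
  ],
)

```text
time: 6.8
tool_pos: [0.3883, -0.0199, 0.0166]
eef_rot: [-3.142, -0.0, -0.142]
force: [2.4, -0.3, -0.9]
grip_width: 0.0229
grasp_force: 59.5
```

Request:
jog_arm(
  series=[
    [-0.006,0,0,0,0,0,1],
    [-0.012,0,0,0,0,0,1],
    [-0.012,0,0,0,0,0,1],
    [-0.012,0,0,0,0,0,1],
  ],
)

```text
time: 7.2
tool_pos: [0.3764, -0.0183, 0.0164]
eef_rot: [3.141, 0.002, -0.141]
force: [-0.8, -0.7, -1.5]
grip_width: 0.0225
grasp_force: 59.4
```

```bash
python3 - <<'E'
from h import *
s,_,_=shot('scene','s6'); p,d,m=shot('top','t6')
a=cv2.resize(p[130:270,280:440,::-1],(400,350),interpolation=cv2.INTER_CUBIC)
b=cv2.resize(s[190:330,190:350,::-1],(400,350),interpolation=cv2.INTER_CUBIC); cv2.imwrite('pics/c6.png',np.hstack([a,b]))
E
```

```text
(no output)
```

View pics/c6.png

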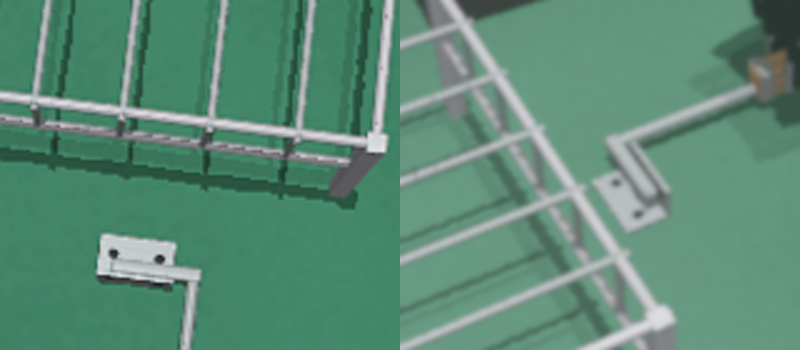

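The bracket is out on the open bench: in the left crop the foot's back edge runs from (100,233) to (175,243). I'll check its clearance, then nudge the hook off and lift.

```bash
python3 - <<'E'
from h import *
D=np.load('pics/t6.npz'); m={k:D[k] for k in['fx','fy','cx','cy','rvec','tvec']}
def g(w): return np.r_[(w[:2]-G0)@GX,(w[:2]-G0)@GY,w[2]].round(4)
for u,v in [(100,233),(175,243),(97,276)]: print(g(world(m,0,280+u/2.5,130+v/2.5,.004)))
E
```

```text
[-0.0578  0.0076  0.004 ]
[-0.0582 -0.057   0.004 ]
[-0.0951  0.0055  0.004 ]
```

Request:
jog_arm(
  series=[
    [0.006,0,0,0,0,0,1],
    [0.006,0,-0.01,0,0,0,1],
    [0.006,0,-0.03,0,0,0,1],
    [0.006,0,-0.05,0,0,0,1],
    [0.006,0,-0.06,0,0,0,1],
  ],
)

```text
time: 7.8
tool_pos: [0.3838, -0.0193, 0.0782]
eef_rot: [-3.141, -0.002, -0.142]
force: [0.1, 0.1, -2.6]
grip_width: 0.0228
grasp_force: 59.4
```

```bash
python3 -c "
from h import *
go(.3835,-.350,.075,-.234)"
```

```text
t 7.8 pos [ 0.3838 -0.0193  0.0782] rpy [-3.141e+00 -2.000e-03 -1.420e-01] | shift [0.0464 0.3274 0.0033] rot [-0.    -0.002  0.092]
```

Request:
jog_arm(
  series=[
    [0,0.045,0,0,0,0.0,1],
    [0,0.09,0,0,0,0.02,1],
    [0.01,0.135,0,0,0,0.04,1],
    [0.02,0.18,0,0,0,0.06,1],
    [0.03,0.225,0,0,0,0.08,1],
  ],
)

```text
time: 8.3
tool_pos: [0.3807, -0.2482, 0.0768]
eef_rot: [3.142, -0.0, -0.223]
force: [2.0, 0.4, -2.0]
grip_width: 0.0228
grasp_force: 59.6
```

Request:
jog_arm(
  series=[
    [0.01,0.045,0,0,0,0.01,1],
    [0.02,0.085,0,0,0,0.01,1],
    [0.023,0.097,0,0,0,0.01,1],
    [0.023,0.097,0,0,0,0.01,1],
  ],
)

```text
time: 8.7
tool_pos: [0.382, -0.3476, 0.0766]
eef_rot: [3.141, -0.001, -0.234]
force: [0.7, -0.1, -2.6]
grip_width: 0.0228
grasp_force: 59.7
```

```bash
python3 -c "
from h import *
go(.3835,-.346,.0105,-.234)"
```

```text
t 8.7 pos [ 0.382  -0.3476  0.0766] rpy [ 3.141e+00 -1.000e-03 -2.340e-01] | shift [ 0.001  -0.0019  0.0661] rot [ 0.001 -0.001 -0.   ]
```

Request:
jog_arm(
  series=[
    [0,0,0.025,0,0,0,1],
    [0,0,0.045,0,0,0,1],
    [0,0,0.057,0,0,0,1],
    [0,0,0.062,0,0,0,1],
    [0,0,0.066,0,0,0,1],
  ],
)

```text
time: 9.2
tool_pos: [0.3822, -0.3451, 0.0104]
eef_rot: [-3.141, 0.001, -0.231]
force: [0.2, -0.2, -1.6]
grip_width: 0.0229
grasp_force: 59.7
```

Request:
jog_arm(
  series=[
    [0,0,0,0,0,0,1],
    [0,0,0,0,0,0,1],
  ],
)

```text
time: 9.4
tool_pos: [0.3824, -0.346, 0.0111]
eef_rot: [3.141, -0.001, -0.232]
force: [0.1, -0.4, -1.9]
grip_width: 0.0228
grasp_force: 59.7
```

Request:
jog_arm(
  series=[
    [0,0,0.001,0,0,0,1],
    [0,0,0.001,0,0,0,0.2],
    [0,0,0.001,0,0,0,-1],
    [0,0,0.001,0,0,0,-1],
    [0,0,0.001,0,0,0,-1],
  ],
)

```text
time: 9.9
tool_pos: [0.3822, -0.346, 0.0097]
eef_rot: [3.141, -0.0, -0.232]
force: [-0.3, 0.3, -0.5]
grip_width: 0.076
grasp_force: 0.0
```

Request:
jog_arm(
  series=[
    [0,0,0,0,0,0,-1],
    [0,0,0,0,0,0,-1],
    [0,0,-0.02,0,0,0,-1],
    [0,0,-0.05,0,0,0,-1],
    [0,0,-0.09,0,0,0,-1],
  ],
)

```text
time: 10.4
tool_pos: [0.3811, -0.3449, 0.0992]
eef_rot: [-3.14, 0.003, -0.232]
force: [0.7, -0.0, 0.2]
grip_width: 0.0855
grasp_force: 0.0
```

Request:
jog_arm(
  series=[
    [-0.02,0.04,-0.04,0,0,0,-1],
    [-0.03,0.08,-0.08,0,0,0,-1],
    [-0.04,0.12,-0.1,0,0,0,-1],
    [-0.04,0.14,-0.1,0,0,0,-1],
    [-0.04,0.14,-0.1,0,0,0,-1],
  ],
)

```text
time: 10.9
tool_pos: [0.3104, -0.4772, 0.2016]
eef_rot: [3.137, -0.004, -0.235]
force: [0.4, 1.3, 0.4]
grip_width: 0.0855
grasp_force: 0.0
```

```bash
python3 -c "
from h import *
shot('top','t7')"
```

```text
(no output)
```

View pics/t7.png

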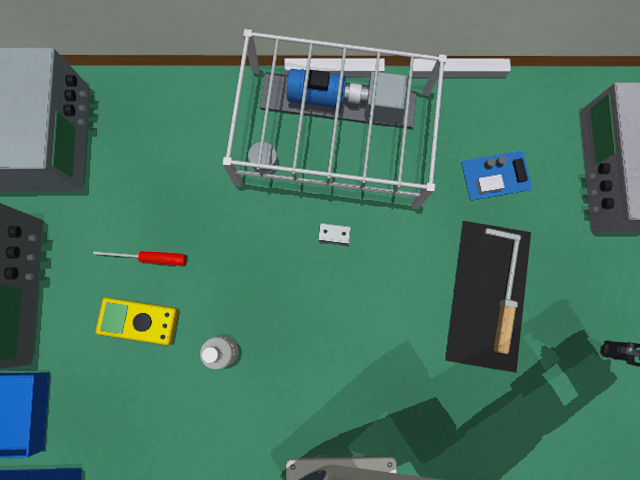

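The bracket lies at (335,234), clear of the guard. The rod is flat on its mat, with the handle at (505,327) and the hook at (503,235). Everything else is where it was and the gripper is clear.

```bash
python3 -c "
from h import *
print(arm.hand_in())"
```

```text
the job is handed in; nothing more can be done
None
```

Job handed in, with no verdict returned: the bracket is on the open bench about 58 mm clear of the guard, the rod is flat on its mat and released, and the other things look unmoved in the final top view.

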